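# Swing the bench lamp over the dart being mended and switch it on

### The job

Light up the dart that is being mended: with one fingertip push the lamp's swing arm round until its shade hangs centrally over the blue dart mat, and press the red-dotted end of the rocker switch on the lamp's base fully down to switch the lamp on. Only push and press: do not grip, lift, tip or drag the lamp, and leave the ball tray, mug, chalk and jar where they stand.

Things in the scene. Friction and masses are not known exactly. Their poses are not given: they have to be found in the camera images.
- lamp: Swing-arm bench lamp, 2.4 kg, loose on its weighted base. Origin on the bench under the post's centre, z up. Base: black slab, 16 mm thick, from x = -185 to 40 and y = -55 to 55 mm in the lamp's frame; the long part points towards the robot. Post: brass, 16 mm thick; its top ball ends 301 mm above the bench.
- lamp_arm (a joint): Angle of the swing arm about the post (rad), -1.9 to 1.9. At 0 the arm points along the lamp's -x, over the base; it grows counter-clockwise seen from above: in the lamp's frame the arm points along (-cos q, -sin q). Friction hinge (0.22 N m, no spring): about 1.5 N at mid-arm turns it and it stays where left.
- lamp_pivot (a point): Point on the post's axis at the height of the arm's bar, 270 mm above the bench. The arm turns about this vertical axis.
- bar_mid (a point): Point on the centre line of the arm's bar, 140 mm from the post's axis. The bar is level, brass, 12 mm thick, its centre line 270 mm above the bench, bare from 15 to 225 mm from the post's axis. Pushed sideways here with a fingertip it swings round.
- shade_centre (a point): Centre of the underside of the shade, 240 mm from the post's axis, 183 mm above the bench. The shade is a dark green cone, 128 mm wide at the bottom, 65 mm high (top 250 mm above the bench), with a pale disc underneath, fixed under the end of the bar.
- lamp_switch (a joint): Tilt of the rocker switch (rad): -0.17 is off (red-dotted end up), +0.17 is on (red-dotted end fully down). It stays where it is left; about 2 N on the dot tips it over, then it meets a hard stop.
- switch_dot (a point): Red dot on the rocker's end nearer the robot, 14 mm from its axis. The rocker is a white plate 46 mm long (lamp's x) and 27 mm wide on the base, 140 mm in front of the post, its axis along the lamp's y, 27 mm above the bench. The dot is about 35 mm above the bench when off, 31 mm when on. Press straight down.
- dart_mat: Blue rubber mat 120 x 170 mm, 4 mm thick, fixed to the bench; a beech cradle in its middle holds a brass dart with red flights (highest point 46 mm). Origin: centre of the mat's underside. It lies left or right of the lamp, 219 to 264 mm from the post's axis: the swinging shade passes over it with its centre within about 24 mm of the mat's centre.
- ball_tray: Bystander: dark wooden tray 85 x 205 mm, 30 mm high, holding three pool balls (57 mm, tops 65 mm above the bench). Origin: centre of its underside. Stands on the other side of the lamp from the mat. Leave it alone.
- chalk: Bystander: blue cube of cue chalk, 23 mm, origin at the centre of its underside, standing beside the lamp's base. Leave it alone.
- mug: Bystander: white mug, 78 mm in diameter, 92 mm high, origin at the centre of its underside, standing in front of the lamp's base. Leave it alone.
- jar: Bystander: amber glass jar with a brass lid, 52 mm in diameter, 62 mm high, origin at the centre of its underside, standing beside the lamp's base. Leave it alone.
Mind the look-alikes: they are no part of the job. There is more than one size of the dart_mat; the job needs the largest.

How it is judged:
By the outcome, as a careful person would: the job done as asked, in the order asked, and still so for the second after the job is handed in, with the robot touching nothing.
It also fails if it takes over 42 s, if anything falls off the work surface, if the arm or the gripper's body presses on something with over 40 N, if the wrist force passes 120 N, or if a joint passes its speed limit or range.

### The arm

A 6-joint arm with a two-finger parallel gripper is mounted at the origin on the work surface. World frame = base frame: x ahead of the robot, y to its left, z up, the work surface at z = 0. Lengths are in m, angles in rad, forces in N, time in s.
With the tool pointing down it reaches from about 0.25 to 0.725 m from the base axis. Payload 4 kg.
Tool frame: the origin (TCP) lies midway between the tips of the shut fingers; the grasp point (between the pads) lies 19 mm behind it (env.grip_depth is the distance from the TCP to the grasp point, in m); z points along the fingers, y is the line along which they close (so a half turn about z gives the same grasp; the last joint's range is limited). The gripper opens to 85 mm and grips with 20 to 120 N. Pads are 22 mm wide; open, the fingers measure 114 mm over their backs; the gripper's body (76 mm by 85 mm) begins 54 mm behind the grasp point. The pads swing forward as they close: fully open they stand 13 mm farther back than shut.
Start: joints at [1.226, 0.241, 0.005, 1.335, 0, 1.571], TCP at [0.169, 0.471, 0.231] pointing down, gripper open.
Joint ranges: [-2.72, 2.72], [-1.05, 1.87], [-1.09, 1.28], [-1.99, 2.15], [-1.42, 1.44], [-3.14, 3.14]. Speed limits (rad/s): [2.79, 2.79, 3.14, 3.14, 3.14, 3.14].

### API

Orientations are given as a unit quaternion [x, y, z, w].
In Python, from bench import get_state, vision, workorder, nets, env gives the robot as it stands. The module is installed in compiled form; this text tells all that it offers.
- The arm moves only by the tool apply_moves, never from a script. Its argument "plan" is text: rows parted by semicolons, each of 7 numbers parted by spaces: the shift along the tool's x, y, z in cm, then the turn, a rotation vector about the tool's x, y, z in degrees, then the opening, from 0 (shut) to 1 (fully open). In form: x y z wx wy wz fingers; .... A call has 1 to 5 rows; each row shifts and turns the commanded pose from where the row before left it, along the tool's axes as they then stand; what a row does not reach is not made up. A row lasts 1/10 s, in which the tool goes at most 50 mm and 8.59 degrees, less where a joint would pass 70% of its speed; a pose out of reach is approached as far as the arm can. A call is refused whole if a number of a shift passes 5 or a number of a turn 8.59, either way. A call with a gripper value outside its range is refused whole. The fingers move at their own pace and stop on an object; "force" is the grip in N (left out, the last holds). Time passes only in rows, so rows that do not move let the fingers close. It gives the time, the measured TCP pose, the force, the opening and the grip force at its end, in the units of the state.
- get_state(): the state, without advancing time (a new reading comes with each control period).
- vision.snapshot(name): name is "scene" or "top" or "wrist"; returns the picture (384x512x3 uint8, blue, green, red); there is no depth.
- vision.camera_params(name): a dict with "camera_matrix" (3x3 intrinsics, pixels), "k1" (the pictures are not rectified: a ray, as slopes to the right and down, at radius r is drawn at 1 + k1 r^2 times it, then the intrinsics apply), "T" (4x4, takes a point from camera to world coordinates). Camera axes: x right, y up, looking along -z (the intrinsics and any distortion apply to the point x, -y, -z); pixel columns grow to the right and rows downward; lengths in m; the calibration is good to about 2 mm. A picture is of the moment at which its call begins: read the wrist's pose just before it. camera_params takes no time and is no camera call; for the wrist camera it gives the pose at the moment of the call.
- workorder.hand_in(): hands the job in; it is judged then, once.
Trained networks look in the newest picture that a camera, given by its name, has taken for a name from the list of things; names that differ only in an ending like _2 or _b are one class to them, and where a whole thing is asked for, a point or a joint stands for the part that bears it (a point fixed in the world has none). Each returns a list of dicts, best first, with "score" (0 to 1); they miss things now and then, are a little off and sometimes report something else, mostly with a low value. They report only what shows in the picture. A call takes as long as a camera call. They do not tell look-alikes from the thing itself.
- nets.boxes_of(target, camera): "extent" ([left, top, right, bottom] in pixels, round what is visible of it).
- nets.trace(target, camera): "region" (384x512 bool, what is visible of it) and "extent" ([left, top, right, bottom] in pixels, round what is visible of it).
The state is a dict: "time_s": time; "q": joint angles; "joint_velocities": joint speeds; "joint_torque": joint torques, N m; "ee_pos": TCP position; "orientation": TCP orientation; "contact_force": force on the tool from outside, world axes, zero at the start; "wrist_torque": the same for the moment, N m; "gripper_width": opening from 0.0 (shut) to 1.0 (fully open); "finger_force": force on a finger pad.
Only numpy, scipy, OpenCV 4.12 (cv2) and the standard library are available. Lean on these libraries where they do the work, as an engineer would, in place of code of your own. Each camera call takes 0.05 s, during which the arm holds its last target. There are 200 camera calls.

## Working session

There is one attempt and no reset: what is moved stays moved. The work goes in short steps, Python scripts to look and compute and a tool call to move; the robot and the scene stay as the last step left them, time stands still between calls to the robot, and variables do not carry over. Pictures are saved under pics/ and viewed, at most 10 in all, crops included, and the job is handed in when it is done.

Besides the shell and the picture viewer there is one more tool, called as name(argument=value, ...) on one line, values as JSON. apply_moves: Moves the arm, as the interface text tells. Its arguments: {"type":"object","properties":{"plan":{"type":"string"},"force":{"type":"number"}},"required":["plan"]}

```bash
mkdir -p pics
cat > h.py <<'E'
import numpy as np, cv2
from bench import get_state, vision, workorder, nets, env
def ray(cam,px,P=None):
    P=P or vision.camera_params(cam);K=np.array(P["camera_matrix"]);k=P["k1"];T=np.array(P["T"])
    d=np.array([(px[0]-K[0,2])/K[0,0],(px[1]-K[1,2])/K[1,1]]);u=d.copy()
    for _ in range(30): u=d/(1+k*(u@u))
    return T[:3,3],T[:3,:3]@np.array([u[0],-u[1],-1.])
def at(cam,px,z):
    o,d=ray(cam,px);return o+d*(z-o[2])/d[2]
def proj(cam,p):
    P=vision.camera_params(cam);K=np.array(P["camera_matrix"]);T=np.array(P["T"])
    c=T[:3,:3].T@(np.array(p)-T[:3,3]);u=np.array([c[0],-c[1]])/-c[2];u=u*(1+P["k1"]*(u@u))
    return K[:2,:2]@u+K[:2,2]
E
python3 - <<'E'
from h import *
a=vision.snapshot("scene");b=vision.snapshot("top")
cv2.imwrite("pics/s.png",cv2.resize(a,(768,576)));cv2.imwrite("pics/t.png",cv2.resize(b,(768,576)))
for c in("scene","top"):
    print(c,np.array(vision.camera_params(c)["T"]).round(3)[:3,3])
    for n in("lamp","lamp_arm","lamp_switch","switch_dot","shade_centre","dart_mat","ball_tray","mug","jar","chalk"):
        print(n,[(round(r["score"],2),np.round(r["extent"]).tolist()) for r in nets.boxes_of(n,c)[:4]])
print(get_state()["time_s"],get_state()["orientation"])
E
```

```text
scene [0.99  0.678 1.148]
lamp [(0.77, [212.0, 156.0, 316.0, 275.0])]
lamp_arm [(0.88, [218.0, 155.0, 315.0, 210.0])]
lamp_switch []
switch_dot [(0.46, [261.0, 226.0, 281.0, 238.0])]
shade_centre [(0.68, [222.0, 156.0, 320.0, 204.0])]
dart_mat [(0.9, [146.0, 171.0, 183.0, 202.0]), (0.69, [204.0, 178.0, 264.0, 216.0]), (0.58, [271.0, 150.0, 296.0, 170.0])]
ball_tray [(0.86, [272.0, 254.0, 348.0, 316.0])]
mug [(0.79, [285.0, 198.0, 316.0, 226.0])]
jar [(0.71, [213.0, 215.0, 223.0, 241.0])]
chalk []
top [ 0.461 -0.068  1.317]
lamp [(0.7, [230.0, 127.0, 276.0, 235.0]), (0.53, [229.0, 124.0, 271.0, 235.0])]
lamp_arm [(0.94, [229.0, 126.0, 271.0, 235.0])]
lamp_switch [(0.41, [244.0, 178.0, 248.0, 191.0])]
switch_dot [(0.27, [229.0, 124.0, 273.0, 234.0])]
shade_centre [(0.56, [232.0, 122.0, 271.0, 235.0])]
dart_mat [(0.88, [286.0, 157.0, 321.0, 204.0]), (0.85, [337.0, 113.0, 368.0, 150.0]), (0.73, [298.0, 228.0, 330.0, 268.0]), (0.29, [244.0, 182.0, 247.0, 187.0])]
ball_tray [(0.55, [175.0, 156.0, 202.0, 214.0])]
mug []
jar [(0.65, [268.0, 141.0, 281.0, 156.0])]
chalk []
1.1 [1.71549240e-01 9.85175547e-01 1.95964108e-06 1.92159835e-05]
```

View pics/s.png

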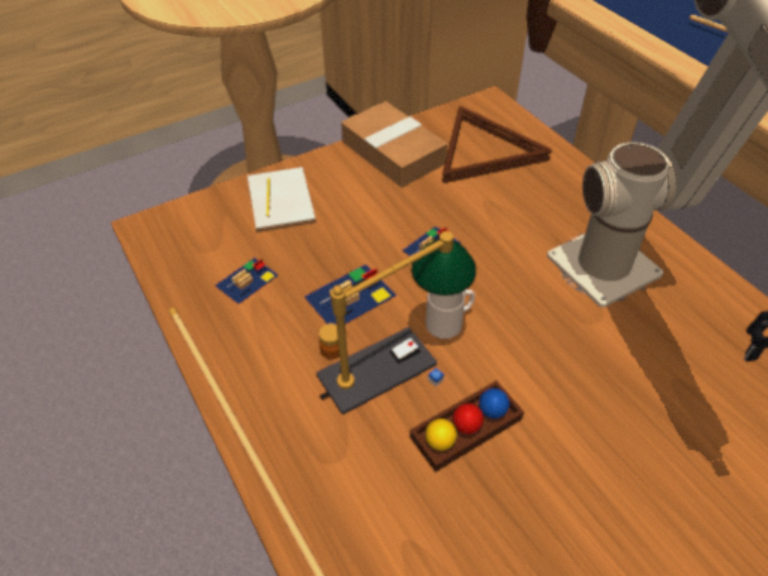

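View pics/t.png

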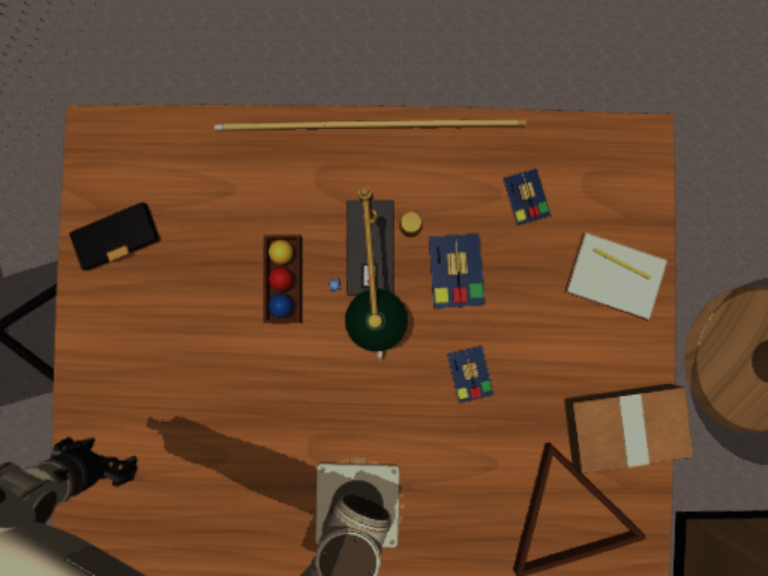

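The largest mat is the one at top ≈(304,180) in native pixels, to the right of the lamp. The arm points towards the robot, with the post ball at about (244,128) and the shade at about (250,214). I'll measure these precisely.

Run:
```python
from h import *
b=vision.snapshot("top");s=vision.snapshot("scene")
for r in nets.trace("dart_mat","top")[:3]:
    m=r["region"].astype(np.uint8); ys,xs=np.nonzero(m)
    c,sz,an=cv2.minAreaRect(np.c_[xs,ys].astype(np.float32)); box=cv2.boxPoints((c,sz,an))
    w=np.array([at("top",p,.004)[:2] for p in box]); print("mat",w.mean(0).round(4),np.linalg.norm(w[1]-w[0]).round(3),np.linalg.norm(w[2]-w[1]).round(3),w.round(3).tolist())
for n,px,z in(("ball",(366/1.5,191/1.5),.295),("barend",(375/1.5,321/1.5),.276)): print(n,at("top",px,z).round(4))
print("scene ball",at("scene",(339/1.5,294/1.5),.293).round(4),"postfoot",at("scene",(345/1.5,380/1.5),.018).round(4),"barend",at("scene",(447/1.5,239/1.5),.278).round(4))
for n,p in(("fl",(347,294)),("bl",(347,200)),("br",(394,200)),("fr",(394,294))): print(n,at("top",np.array(p)/1.5,.016).round(3))
h=cv2.cvtColor(s,cv2.COLOR_BGR2HSV);ys,xs=np.nonzero(((h[...,0]<8)|(h[...,0]>172))&(h[...,1]>120)&(h[...,2]>100))
k=(xs>255)&(xs<290)&(ys>220)&(ys<245);print("dot",xs[k],ys[k]); print(at("scene",(xs[k].mean(),ys[k].mean()),.035))
for n,p,z in(("jar",(411,222),.062),("chalk",(334,285),.02)): print(n,at("top",np.array(p)/1.5,z).round(3))
print("mug",at("scene",(445/1.5,290/1.5),.092).round(3),"mugbot",at("scene",(445/1.5,336/1.5),.0).round(3))
c1=cv2.resize(b[110:250,200:340],(560,560),interpolation=2); c2=cv2.resize(s[145:285,200:340],(560,560),interpolation=2)
cv2.imwrite("pics/c1.png",c1);cv2.imwrite("pics/c2.png",c2)
```

```text
mat [ 0.3118 -0.2613] 0.084 0.121 [[0.36, -0.206], [0.381, -0.287], [0.264, -0.317], [0.243, -0.236]]
mat [ 0.7324 -0.3875] 0.086 0.119 [[0.776, -0.33], [0.802, -0.412], [0.688, -0.445], [0.663, -0.363]]
mat [ 0.5536 -0.2245] 0.121 0.173 [[0.634, -0.156], [0.646, -0.277], [0.473, -0.292], [0.462, -0.173]]
ball [ 0.6766 -0.0205  0.295 ]
barend [ 0.437 -0.042  0.276]
scene ball [ 0.6796 -0.0034  0.293 ] postfoot [ 0.6768 -0.0161  0.018 ] barend [ 0.441  -0.0312  0.278 ]
fl [0.492 0.031 0.016]
bl [0.713 0.037 0.016]
br [ 0.715 -0.074  0.016]
fr [ 0.495 -0.078  0.016]
dot [273 274 272 273 274] [228 228 229 229 229]
[ 0.52443054 -0.01693776  0.035     ]
jar [ 0.657 -0.113  0.062]
chalk [0.513 0.062 0.02 ]
mug [ 0.413 -0.06   0.092] mugbot [ 0.436 -0.016  0.   ]
```

View pics/c1.png

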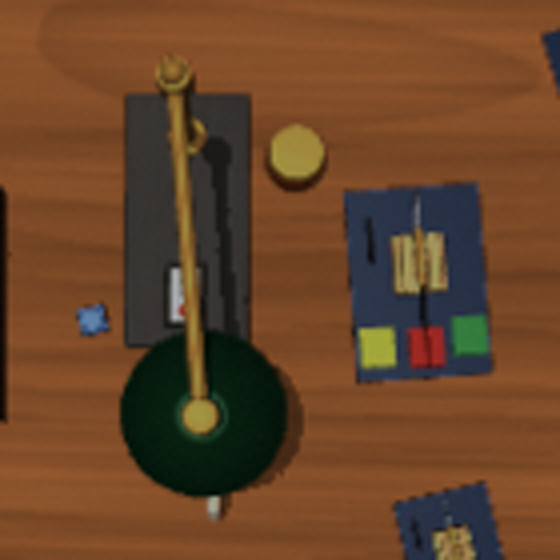

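View pics/c2.png

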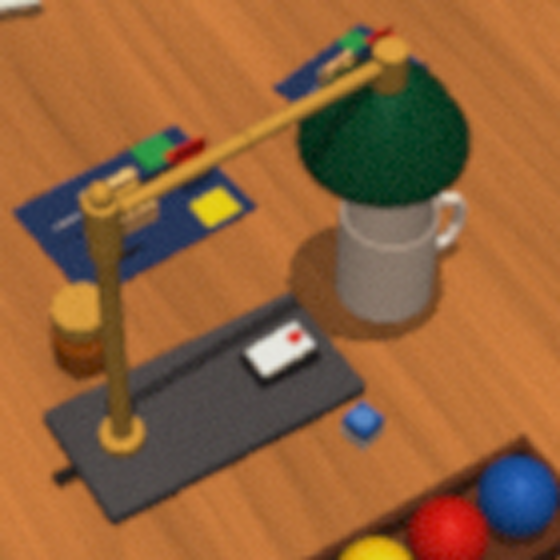

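Measurements agree with the sizes given. The post is at about (0.677,-0.019) and the arm is at q≈0.08. The mat centre is at (0.554,-0.2245), 0.240 m from the post, which puts the target at q≈1.03. The dot is at about (0.523,-0.02). I'll square the tool up and close the fingers.

apply_moves(plan="0 0 -0.5 0 0 -6.6 0; 0 0 -0.5 0 0 -6.6 0; 0 0 -0.5 0 0 -6.6 0; -3 -3.4 -0.1 0 0 0 0; -3 -3.4 -0.1 0 0 0 0")

```text
time_s: 1.75
ee_pos: [0.2291, 0.4026, 0.2483]
orientation: [-0.002, 1.0, 0.0, 0.0]
contact_force: [1.1, 0.9, -0.0]
gripper_width: 0.144
finger_force: 0.0
```

apply_moves(plan="-3 -3.4 0 0 0 0 0; -3 -3.4 0 0 0 0 0; -3 -3.4 0 0 0 0 0; -3 -3.4 0 0 0 0 0; -3 -3.4 0 0 0 0 0")

```text
time_s: 2.25
ee_pos: [0.3802, 0.2313, 0.2486]
orientation: [-0.0, 1.0, 0.0, 0.0]
contact_force: [1.3, 1.0, 0.9]
gripper_width: 0.003
finger_force: 0.0
```

apply_moves(plan="-3 -3.4 0 0 0 0 0; -3 -3.4 0 0 0 0 0; -3 -3.4 0 0 0 0 0; -3 -3.4 0 0 0 0 0; 0 0 0 0 0 0 0")

```text
time_s: 2.75
ee_pos: [0.5023, 0.0929, 0.2478]
orientation: [0.003, 1.0, -0.001, 0.001]
contact_force: [-1.5, 0.2, 0.2]
gripper_width: 0.0
finger_force: 0.0
```

Run:
```python
import numpy as np
P=np.array([.677,-.019]);r=.14
for th in(0.08,.2,.3,.4,.5,.6,.7,.8,.9,.95,1.0,1.03):
    u=-np.array([np.cos(th),np.sin(th)]);t=np.array([np.sin(th),-np.cos(th)])
    print(th,(P+r*u-t*(.006+.011*abs(t[0])+.0145*abs(t[1]))).round(4))
```

```text
0.08 [ 0.5357 -0.0089]
0.2 [ 0.5353 -0.0249]
0.3 [ 0.5364 -0.0383]
0.4 [ 0.5388 -0.0517]
0.5 [ 0.5426 -0.0651]
0.6 [ 0.5478 -0.0781]
0.7 [ 0.5543 -0.0907]
0.8 [ 0.5622 -0.1027]
0.9 [ 0.5715 -0.114 ]
0.95 [ 0.5765 -0.1193]
1.0 [ 0.5819 -0.1243]
1.03 [ 0.5853 -0.1272]
```

apply_moves(plan="-1.7 -4 0 0 0 0 0; -1.7 -3.4 0 0 0 0 0; 0 -0.6 0 0 0 0 0; 0 -0.6 0 0 0 0 0; 0 -0.6 0 0 0 0 0")

```text
time_s: 3.25
ee_pos: [0.5328, 0.0054, 0.2483]
orientation: [-0.001, 1.0, 0.0, -0.0]
contact_force: [-0.3, 0.3, -0.2]
gripper_width: -0.002
finger_force: 0.0
```

apply_moves(plan="0 -0.6 0 0 0 0 0; 0 -0.7 0 0 0 0 0; 0 -0.7 0 0 0 0 0; -0.1 -0.7 0 0 0 0 0; 0 0 0 0 0 0 0")

```text
time_s: 3.75
ee_pos: [0.5344, -0.0231, 0.2484]
orientation: [0.0, 1.0, -0.0, 0.0]
contact_force: [0.5, 0.0, 0.0]
gripper_width: 0.0
finger_force: 0.0
```

apply_moves(plan="-0.1 -0.7 0 0 0 0 0; -0.1 -0.7 0 0 0 0 0; -0.1 -0.7 0 0 0 0 0; -0.2 -0.7 0 0 0 0 0; -0.2 -0.7 0 0 0 0 0")

```text
time_s: 4.25
ee_pos: [0.5416, -0.0577, 0.2483]
orientation: [-0.0, 1.0, 0.0, 0.0]
contact_force: [0.2, 1.9, 0.4]
gripper_width: -0.003
finger_force: 0.8
```

Run:
```python
from h import *
b=vision.snapshot("top");s=vision.snapshot("scene")
o=np.hstack([cv2.resize(b[110:250,210:310],(400,560),interpolation=2),cv2.resize(s[135:275,210:310],(400,560),interpolation=2)])
cv2.imwrite("pics/d.png",o)
```

```text
(no output)
```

View pics/d.png

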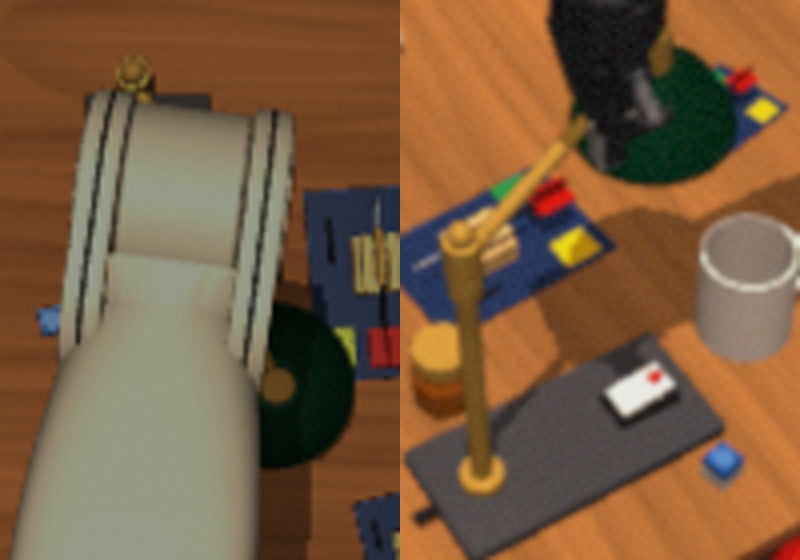

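Contact is good: about 1.9 N, and the arm is near q≈0.45 as modelled, with the base unmoved. I'll continue along the arc.

apply_moves(plan="-0.2 -0.66 0 0 0 0 0; -0.23 -0.66 0 0 0 0 0; -0.25 -0.66 0 0 0 0 0; -0.28 -0.66 0 0 0 0 0; -0.3 -0.66 0 0 0 0 0")

```text
time_s: 4.85
ee_pos: [0.5542, -0.0907, 0.2483]
orientation: [-0.0, 1.0, 0.0, -0.0]
contact_force: [0.3, 2.1, -0.4]
gripper_width: 0.002
finger_force: 0.8
```

apply_moves(plan="-0.3 -0.5 0 0 0 0 0; -0.34 -0.5 0 0 0 0 0; -0.34 -0.46 0 0 0 0 0; -0.34 -0.46 0 0 0 0 0; -0.36 -0.46 0 0 0 0 0")

```text
time_s: 5.35
ee_pos: [0.5711, -0.1142, 0.2482]
orientation: [-0.0, 1.0, 0.0, -0.0]
contact_force: [-1.1, 1.4, 0.3]
gripper_width: -0.002
finger_force: 0.8
```

Run:
```python
from h import *
b=vision.snapshot("top");s=vision.snapshot("scene")
o=np.hstack([cv2.resize(b[110:250,225:325],(400,560),interpolation=2),cv2.resize(s[135:275,190:290],(400,560),interpolation=2)])
cv2.imwrite("pics/e.png",o)
```

```text
(no output)
```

View pics/e.png

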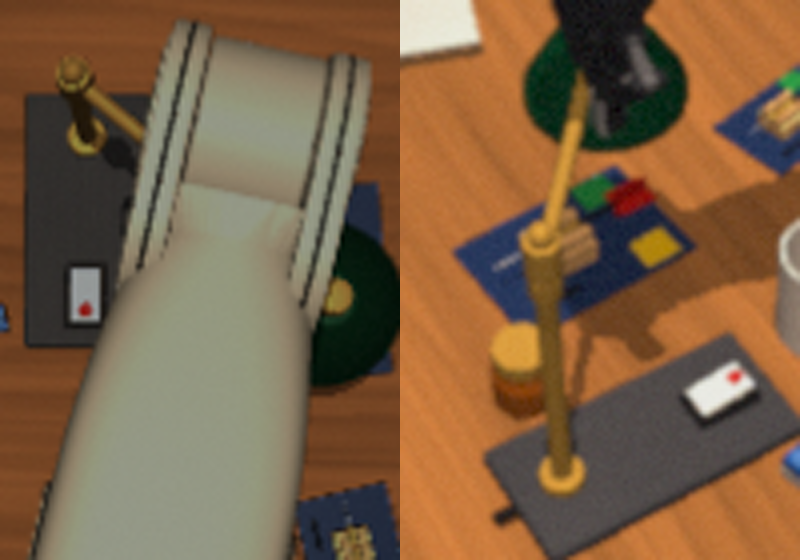

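Run:
```python
from h import *
b=at("top",(309.5,184.2),.277);p=at("top",(243.2,128),.296);d=b-p
print(b,p,np.hypot(*d[:2]),np.arctan2(-d[1],-d[0]),proj("top",(.5536,-.2245,.277)))
print("dot",at("top",(246.3,187.2),.035))
```

```text
[ 0.52377802 -0.20650971  0.277     ] [ 0.67452161 -0.01836769  0.296     ] 0.2410830727175166 0.8953104901166837 [316.0826681 173.7048831]
dot [ 0.52330303 -0.02109994  0.035     ]
```

apply_moves(plan="-0.37 -0.37 0 0 0 0 0; -0.37 -0.36 0 0 0 0 0; -0.37 -0.33 0 0 0 0 0; -0.37 -0.3 0 0 0 0 0; 0 0 0 0 0 0 0")

```text
time_s: 5.95
ee_pos: [0.5863, -0.1283, 0.2482]
orientation: [-0.0, 1.0, -0.001, 0.0]
contact_force: [1.2, -0.4, -0.3]
gripper_width: 0.0
finger_force: 0.0
```

apply_moves(plan="0.5 0.3 0 0 0 0 0; 2 1.5 0 0 0 0 0; 4 2.5 0 0 0 0 0; 4 2.5 0 0 0 0 0; 0 4 0 0 0 0 0")

```text
time_s: 6.45
ee_pos: [0.4742, -0.0201, 0.2476]
orientation: [0.001, 1.0, -0.001, -0.003]
contact_force: [1.6, 0.3, -0.1]
gripper_width: 0.003
finger_force: 0.0
```

apply_moves(plan="0 4.5 0 0 0 0 0; 0 4.5 0 0 0 0 0; 0 4.5 0 0 0 0 0; 0 4.5 0 0 0 0 0; 0 0 0 0 0 0 0")

```text
time_s: 6.95
ee_pos: [0.4798, 0.1651, 0.2484]
orientation: [-0.004, 1.0, 0.001, 0.001]
contact_force: [-0.8, -1.0, 0.4]
gripper_width: 0.004
finger_force: 0.0
```

Run:
```python
from h import *
b=vision.snapshot("top");s=vision.snapshot("scene")
o=np.hstack([cv2.resize(b[110:250,225:345],(400,467),interpolation=2),cv2.resize(s[135:275,170:290],(400,467),interpolation=2)])
cv2.imwrite("pics/f.png",o)
g=b.astype(int);h=cv2.cvtColor(b,cv2.COLOR_BGR2HSV)
for r in nets.trace("lamp_arm","top")[:1]: print(r["extent"])
m=cv2.inRange(h,(60,100,20),(90,255,120))
n,l,st,ce=cv2.connectedComponentsWithStats(m);i=1+st[1:,4].argmax();print("green",st[i],ce[i])
```

```text
[237.7, 125.3, 333.4, 196.1]
green [ 291  157   41   42 1064] [311.35620301 177.50093985]
```

View pics/f.png

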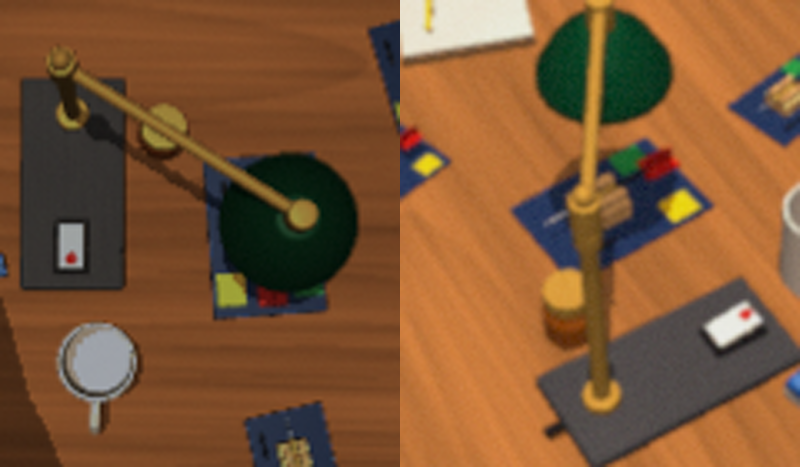

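The shade is over the mat, with the bar end at (315.6,174.2) against a target of (316.1,173.7). The base and jar are undisturbed. I'll cross-check the shade's rim and measure the dot and mug.

Run:
```python
from h import *
print("rim target px",proj("top",(.5536,-.2245,.183)),"rim est",at("top",(311.6,176.2),.183),"end",at("top",(315.6,174.2),.277))
print("mug",at("top",(254.2,218.6),.092),"dot",at("top",(225+70*.3,110+258*.3),.035),"rocker",at("top",(225+71*.3,110+246*.3),.03))
print(get_state()["ee_pos"],get_state()["time_s"])
```

```text
rim target px [311.42540105 176.32738127] rim est [ 0.55400122 -0.22502747  0.183     ] end [ 0.55218055 -0.22316695  0.277     ]
mug [ 0.41790111 -0.05147803  0.092     ] dot [ 0.52259108 -0.02008127  0.035     ] rocker [ 0.5353253  -0.02064779  0.03      ]
[0.48000766 0.16018818 0.24835466] 7.1
```

apply_moves(plan="-1 -4.5 0 0 0 0 0; -1 -4.5 0 0 0 0 0; -1 -4.5 0 0 0 0 0; -0.8 -4.5 0 0 0 0 0; 0 0 0 0 0 0 0")

```text
time_s: 7.6
ee_pos: [0.5186, -0.0265, 0.2484]
orientation: [0.005, 1.0, -0.001, 0.0]
contact_force: [0.7, 0.6, 0.5]
gripper_width: 0.004
finger_force: 0.0
```

apply_moves(plan="0 0 4 0 0 0 0; 0 0 4 0 0 0 0; 0 0 4 0 0 0 0; 0 0 4 0 0 0 0; 0 0 3 0 0 0 0")

```text
time_s: 8.1
ee_pos: [0.5167, -0.0205, 0.0562]
orientation: [0.001, 1.0, -0.0, -0.001]
contact_force: [0.5, -0.5, -0.2]
gripper_width: 0.001
finger_force: 0.0
```

apply_moves(plan="0 0 0 0 0 0 0; 0 0 0 0 0 0 0")

```text
time_s: 8.3
ee_pos: [0.5182, -0.0202, 0.0588]
orientation: [0.0, 1.0, -0.0, -0.0]
contact_force: [0.4, -0.4, 0.4]
gripper_width: 0.003
finger_force: 0.0
```

apply_moves(plan="0 0 1 0 0 0 0; 0 0 0.6 0 0 0 0; 0 0 0.4 0 0 0 0; 0 0 0.3 0 0 0 0; 0 0 0.2 0 0 0 0")

```text
time_s: 8.8
ee_pos: [0.5182, -0.0195, 0.0333]
orientation: [-0.0, 1.0, -0.0, -0.0]
contact_force: [-1.8, -0.3, 2.7]
gripper_width: 0.001
finger_force: 0.8
```

apply_moves(plan="0 0 0.1 0 0 0 0; 0 0 0.1 0 0 0 0; 0 0 0 0 0 0 0")

```text
time_s: 9.1
ee_pos: [0.5177, -0.0196, 0.0311]
orientation: [-0.0, 1.0, -0.0, -0.001]
contact_force: [-3.6, 0.4, 3.1]
gripper_width: 0.001
finger_force: 1.7
```

apply_moves(plan="0 0 0.1 0 0 0 0; 0 0 0 0 0 0 0")

```text
time_s: 9.3
ee_pos: [0.5179, -0.0196, 0.0309]
orientation: [-0.0, 1.0, -0.0, -0.0]
contact_force: [-6.0, -0.1, 8.3]
gripper_width: -0.001
finger_force: 4.6
```

apply_moves(plan="0 0 0.1 0 0 0 0; 0 0 0 0 0 0 0")

```text
time_s: 9.5
ee_pos: [0.518, -0.0196, 0.0307]
orientation: [-0.0, 1.0, -0.0, -0.0]
contact_force: [-7.3, 0.1, 13.0]
gripper_width: 0.002
finger_force: 7.6
```

The force climbs with no further travel, so the switch is on its hard stop. I'll retract and check.

apply_moves(plan="0 0 -0.5 0 0 0 0; 0 0 -3 0 0 0 0; 0 0 -4.5 0 0 0 0; 0 0 -4.5 0 0 0 0; 0 0 -4.5 0 0 0 0")

```text
time_s: 10.0
ee_pos: [0.5195, -0.0195, 0.2012]
orientation: [-0.0, 1.0, 0.0, 0.001]
contact_force: [2.0, -0.2, -0.2]
gripper_width: -0.003
finger_force: 0.0
```

apply_moves(plan="0 0 -4.5 0 0 0 0; 0 4.5 0 0 0 0 0; 0 4.5 0 0 0 0 0; 0 4.5 0 0 0 0 0; 0 4.5 0 0 0 0 0")

```text
time_s: 10.5
ee_pos: [0.5195, 0.1624, 0.2448]
orientation: [-0.0, 1.0, 0.001, 0.002]
contact_force: [1.0, 0.1, -0.0]
gripper_width: 0.001
finger_force: 0.0
```

apply_moves(plan="0 4.5 0 0 0 0 0; 0 0 0 0 0 0 0; 0 0 0 0 0 0 0")

```text
time_s: 10.8
ee_pos: [0.5188, 0.2068, 0.2441]
orientation: [-0.002, 1.0, -0.0, 0.0]
contact_force: [-0.6, 1.0, -0.1]
gripper_width: 0.005
finger_force: 0.0
```

Run:
```python
from h import *
b=vision.snapshot("top");s=vision.snapshot("scene")
o=np.hstack([cv2.resize(b[110:250,225:345],(400,467),interpolation=2),cv2.resize(s[135:275,170:290],(400,467),interpolation=2)])
cv2.imwrite("pics/g.png",o)
```

```text
(no output)
```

View pics/g.png

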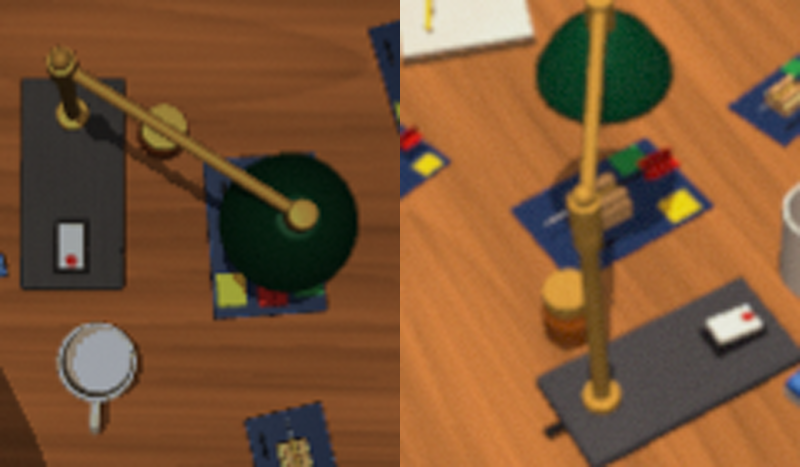

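The lamp, shade and bystanders are where they were. The rocker now tilts the other way, with the dot end lower in both views.

```bash
python3 -c "
from bench import workorder
print(workorder.hand_in())"
```

```text
the job is handed in; nothing more can be done
None
```

I handed the job in at about 11 s of the 42 s allowed: the shade hangs within about 2 mm of the largest blue mat's centre, the red-dotted switch end was pressed to its hard stop afterwards (13 N), and the pictures show nothing else moved; hand-in returned no verdict.

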